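# Feed the salve tins through the gate into the labelling lane

### The job

Three flat white salve tins stand loose on the open half of the plywood labelling board. With the fingertips only, gently push them one at a time through the narrow gate into the walled lane until all three lie in it in a row, each of them wholly past the gate. Slide the tins flat on the board, never gripping, lifting or tipping them, and leave the label roll and the two bottles beside the lane where they stand.

Things in the scene. Friction and masses are not known exactly. Their poses are not given: they have to be found in the camera images.
- board: fixed plywood board, 300 mm (its x) by 460 mm (its y), 10 mm thick, flat on the worktop; origin at the centre of its underside. The half with y > 2 mm is flat and open: the tins start there. A fence (y -10 to +2 mm, out to x = 130 mm either side, 18 mm high above the board) crosses it, with one gate at x = 0. The lane lies behind it, towards -y.
- gate (a point): middle of the gate at its lane side, on the board's top (board x 0, y -10, z 10 mm); axes as the board's. The gate is 68 mm wide between two upright round metal pins, 12 mm in diameter, 24 mm high, centred 6 mm to +y of this point and 40 mm either side. The lane runs from here along -y. A tin is wholly past the gate with its centre 30 mm or more from here along -y.
- lane_end (a point): closed end of the lane: foot of the end stop's inner face, 190 mm from point gate along -y, on the board's top. The lane is 72 mm wide between two rails 12 mm thick and 18 mm high, open above, and holds three tins in single file with about 15 mm to spare. A tin in the lane is pushed on by the next one.
- salve_tin_0: flat round white salve tin with slip lid, 59 mm across the lid, 22 mm high (lower 11 mm of the side 56 mm across), about 40 g; origin at the centre of its underside, z up. The three tins are alike. It slides freely on the board.
- salve_tin_1: flat round white salve tin with slip lid, 59 mm across the lid, 22 mm high (lower 11 mm of the side 56 mm across), about 40 g; origin at the centre of its underside, z up. The three tins are alike. It slides freely on the board.
- salve_tin_2: flat round white salve tin with slip lid, 59 mm across the lid, 22 mm high (lower 11 mm of the side 56 mm across), about 40 g; origin at the centre of its underside, z up. The three tins are alike. It slides freely on the board.
- label_roll: white roll of labels, 72 mm across, 45 mm high, standing on the board beside the lane; origin at the centre of its underside. Leave alone.
- alu_100: white bottle with black cap, 45 mm across, 115 mm high, standing on the board beside the lane; origin at the centre of its underside. Leave alone.
- dropper_a: small brown dropper bottle with black rubber bulb, 35 mm across, 109 mm high, standing on the board beside the lane; origin at the centre of its underside. Leave alone.
There are look-alikes about, which are no part of the job. What is shaped like the salve_tin_0 but purple or yellow is not meant. Leave any purple look-alike of the salve_tin_2 alone.

How it is judged:
By the outcome, as a careful person would: the job done as asked, in the order asked, and still so for the second after the job is handed in, with the robot touching nothing.
It also fails if it takes over 69 s, if anything falls off the work surface, if the arm or the gripper's body presses on something with over 40 N, if the wrist force passes 120 N, or if a joint passes its speed limit or range.

### The arm

A 7-joint arm with a two-finger parallel gripper is mounted at the origin on a cart in front of the work surface, level with it; the furniture and walls round the work are solid. World frame = base frame: x ahead of the robot, y to its left, z up, the work surface at z = 0. Lengths are in m, angles in degrees, forces in N, time in s.
With the tool pointing down it reaches from about 0.425 to 0.95 m from the base axis. Payload 4.7 kg.
Tool frame: the origin (TCP) lies midway between the tips of the shut fingers; the grasp point (between the pads) lies 19 mm behind it (env.pinch_z is the z of the grasp point in the tool frame, in m); z points along the fingers, y is the line along which they close (so a half turn about z gives the same grasp; the last joint's range is limited). The gripper opens to 87 mm and grips with 3 to 60 N. Pads are 19 mm wide; open, the fingers measure 117 mm over their backs; the gripper's body (75 mm by 190 mm) begins 51 mm behind the grasp point.
Start: joints at [75.636, 26.849, -2.785, 87.806, 1.381, 65.374, -4.715], TCP at [0.149, -0.658, 0.223] pointing down, gripper open.
Joint ranges: [-148.3, 148.3], [-19.14, 114.17], [-79.39, 73.82], [5.75, 140.21], [-59.74, 239.74], [12.07, 113.84], [-152.46, 152.46]. Speed limits (degrees/s): [147.25, 147.25, 180, 180, 180, 180, 180].

### API

Orientations are given as a 3x3 rotation matrix whose columns are the frame's x, y, z axes.
In Python, from rig import env, camera, calibration gives the robot as it stands.
- The arm moves only by the tool play_rows, never from a script. Its argument "plan" is a list of rows, each a list of 6 numbers: the shift along the world's x, y, z in m, then the turn, a rotation vector about the world's x, y, z in degrees. In form: [[tx, ty, tz, wx, wy, wz], ...]. A call has 1 to 8 rows; each row is the pose to reach, as a shift and turn from the pose commanded when the call began; what a row does not reach only later rows make up. A row lasts 1/12 s, in which the tool goes at most 41.7 mm and 7.16 degrees, less where a joint would pass 70% of its speed; a pose out of reach is approached as far as the arm can. A call with a gripper value outside its range is refused whole. "grip" is the opening, from 0 (shut) to 1 (fully open), set as the call begins (left out, the last holds). The fingers move at their own pace and stop on an object; the grip force is fixed at half the most. Time passes only in rows, so rows that repeat a pose let the fingers close. It gives the time, the measured TCP pose, the force, the opening and the grip force at its end, in the units of the state.
- env.observe(): the state, without advancing time (a new reading comes with each control period).
- camera(name): name is "side" or "top" or "wrist"; returns the picture (384x512x3 uint8, red, green, blue); there is no depth.
- calibration(name): a dict with "fx", "fy", "cx", "cy" (pixels), "rvec" (rotation vector, rad) and "tvec" (3), from world to camera coordinates, as OpenCV has them; the wrist camera has in their place "tool_from_camera" (4x4, takes a point from camera to tool coordinates, whose origin is the TCP and whose axes are the flange's). Camera axes: x right, y down, z forward; pixel columns grow to the right and rows downward; lengths in m; the calibration is good to about 2 mm. A picture is of the moment at which its call begins: read the wrist's pose just before it. calibration takes no time and is no camera call.
- env.job_done(): hands the job in; it is judged then, once.
The state is a dict: "clock": time; "joint_pos": joint angles; "joint_vel": joint speeds; "joint_efforts": joint torques, N m; "ee_pos": TCP position; "eef_rot": TCP orientation; "force": force on the tool from outside, world axes, zero at the start; "wrist_torque": the same for the moment, N m; "gripper_width": finger opening in m; "gripper_force": force on a finger pad.
Only numpy, scipy, OpenCV 4.12 (cv2) and the standard library are available. Lean on these libraries where they do the work, as an engineer would, in place of code of your own. Each camera call takes 0.05 s, during which the arm holds its last target. There are 200 camera calls.

## Working session

There is one attempt and no reset: what is moved stays moved. The work goes in short steps, Python scripts to look and compute and a tool call to move; the robot and the scene stay as the last step left them, time stands still between calls to the robot, and variables do not carry over. Pictures are saved under pics/ and viewed, at most 10 in all, crops included, and the job is handed in when it is done.

Besides the shell and the picture viewer there is one more tool, called after "Emit:" by a JSON object that holds its "api" and its "payload". play_rows: Moves the arm, as the interface text tells. Its arguments: {"type":"object","properties":{"plan":{"type":"array","items":{"type":"array","items":{"type":"number"}}},"grip":{"type":"number"}},"required":["plan"]}

```bash
mkdir -p pics; python3 - <<'E'
from rig import env,camera,calibration
import cv2,numpy as np
for n in ("top","side"):
    im=camera(n); cv2.imwrite(f"pics/{n}0.png",cv2.resize(im[:,:,::-1],None,fx=1.5,fy=1.5,interpolation=cv2.INTER_CUBIC)); np.save(f"pics/{n}0.npy",im)
    c=calibration(n); print(n,c)
print(env.observe())
E
```

```text
top {'fx': 373.8110460635176, 'fy': 373.8110460635176, 'cx': 258.25340058072607, 'cy': 199.46936250875012, 'rvec': array([ 2.17193923, -2.1383946 ,  0.14270965]), 'tvec': array([0.00632245, 0.5238828 , 0.97767221])}
side {'fx': 445.19391940520364, 'fy': 445.19391940520364, 'cx': 255.7625429143668, 'cy': 195.07486912729485, 'rvec': array([-0.04246649, -2.75610943,  1.50674205]), 'tvec': array([0.51101381, 0.02928841, 1.18292954])}
{'clock': 0.1, 'joint_pos': array([75.63452233, 26.89411385, -2.78448414, 87.86806994,  1.37982168,
       65.37353829, -4.71631586]), 'joint_vel': array([ 0.01622482, -0.1399015 ,  0.14754556, -0.19213254,  0.03964409,
        0.01783285, -0.03524378]), 'joint_efforts': array([ 4.45676187e-04, -5.09173751e+01, -8.14575423e-02, -2.36828971e+01,
       -6.15321798e-02,  3.44111142e-02,  6.84455176e-05]), 'ee_pos': array([ 0.14840737, -0.65792684,  0.22157875]), 'eef_rot': array([[ 9.75495413e-01,  2.20019339e-01, -4.35553075e-04],
       [ 2.20019766e-01, -9.75493880e-01,  1.73010797e-03],
       [-4.42221467e-05, -1.78354268e-03, -9.99998409e-01]]), 'force': array([-0.1498926 , -0.17733571, -0.17653071]), 'wrist_torque': array([-0.01477323, -0.00247061,  0.02511383]), 'gripper_force': 0.0, 'gripper_width': 0.08734453513837188}
```

View pics/top0.png

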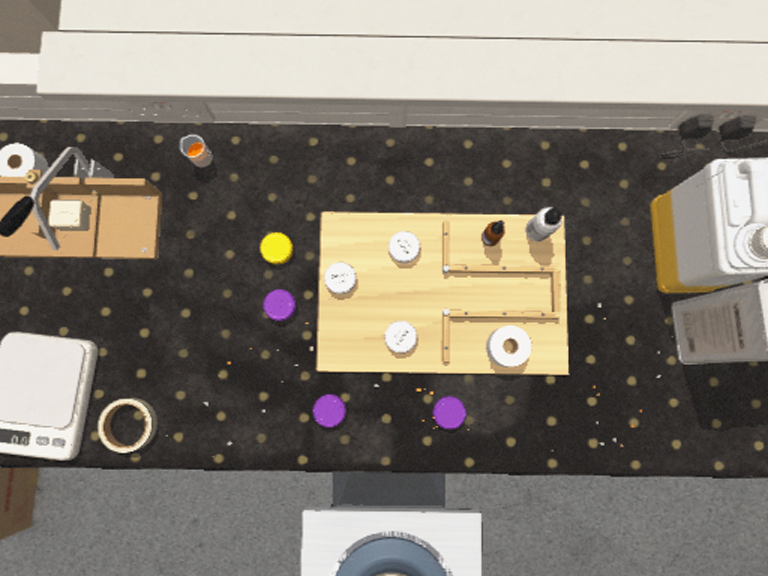

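View pics/side0.png

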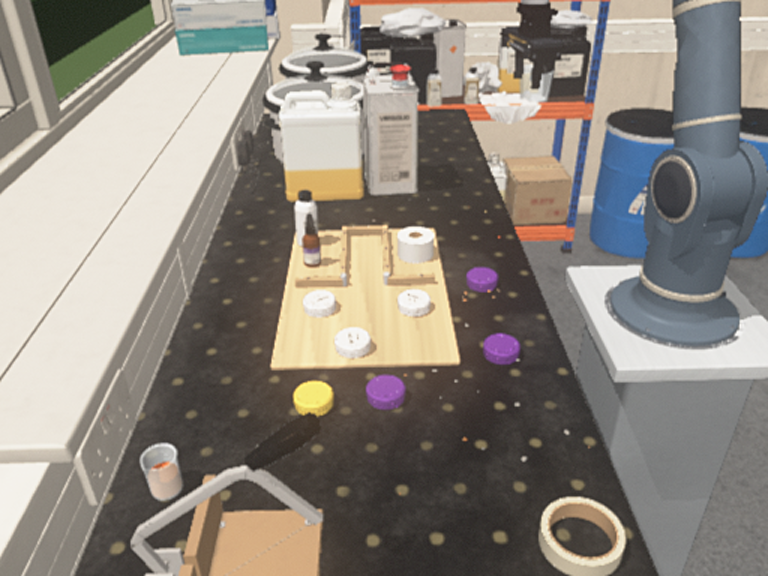

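The top picture shows three white tins at about (404,247), (340,278) and (401,338) in the 1.5x view. The gate pins are at (446,268) and (446,312), and the lane runs right (world -y). The white ring at (510,346) is the label roll. The yellow tin at (276,248) and the purple ones at (279,305), (329,410) and (449,412) are look-alikes off the board, so I leave them alone. Next I'll measure and confirm in one crop.

```bash
cat > h.py <<'E'
import cv2,numpy as np
from rig import env,camera,calibration
def p2w(uv,z,n="top"):
    c=calibration(n);R=cv2.Rodrigues(c["rvec"])[0];t=c["tvec"]
    d=R.T@np.array([(uv[0]-c["cx"])/c["fx"],(uv[1]-c["cy"])/c["fy"],1]);o=-R.T@t
    return (o+d*(z-o[2])/d[2])[:3]
def w2p(p,n="top"):
    c=calibration(n);K=np.array([[c["fx"],0,c["cx"]],[0,c["fy"],c["cy"]],[0,0,1]])
    return cv2.projectPoints(np.array([p],float),c["rvec"],c["tvec"],K,None)[0][0,0]
def tins(im):
    hsv=cv2.cvtColor(im,cv2.COLOR_RGB2HSV)
    m=((hsv[...,1]<45)&(hsv[...,2]>165)).astype(np.uint8)
    m=cv2.morphologyEx(m,cv2.MORPH_CLOSE,np.ones((5,5)))
    n,l,s,c=cv2.connectedComponentsWithStats(m)
    return [(c[i],s[i]) for i in range(1,n) if 150<s[i][4]<900 and 200<c[i][0]<385 and 130<c[i][1]<260]
E
python3 - <<'E'
from h import *
im=np.load("pics/top0.npy")
for c,s in tins(im): print("tin",c.round(1),s,p2w(c,.030).round(4))
hsv=cv2.cvtColor(im,cv2.COLOR_RGB2HSV)
m=((hsv[...,0]>8)&(hsv[...,0]<28)&(hsv[...,1]>50)&(hsv[...,2]>130)).astype(np.uint8)
m[:, :205]=0; m[:,385:]=0; m[:130]=0; m[255:]=0
n,l,s,c=cv2.connectedComponentsWithStats(m);k=1+s[1:,4].argmax()
r=cv2.minAreaRect(np.argwhere(l==k)[:,::-1].astype(np.float32));b=cv2.boxPoints(r)
w=np.array([p2w(q,.01) for q in b]);print(b.round(1),w.round(4),"centre",w.mean(0).round(4))
cv2.imwrite("pics/crop0.png",cv2.resize(im[130:260,200:390,::-1],None,fx=4,fy=4,interpolation=cv2.INTER_CUBIC))
E
```

```text
tin [269.  163.8] [259 154  21  20 336] [ 0.6237 -0.0137  0.03  ]
tin [226.2 184.8] [216 175  21  21 344] [0.5634 0.1027 0.03  ]
tin [266.8 224.1] [257 214  21  21 361] [ 0.4577 -0.0095  0.03  ]
tin [339.5 230.1] [326 217  28  27 533] [ 0.4447 -0.2055  0.03  ]
[[210.6 247.1]
 [212.1 140.6]
 [379.5 143. ]
 [378.  249.5]] [[ 0.3939  0.1422  0.01  ]
 [ 0.6926  0.1474  0.01  ]
 [ 0.6934 -0.3263  0.01  ]
 [ 0.3945 -0.3141  0.01  ]] centre [ 0.5436 -0.0877  0.01  ]
```

View pics/crop0.png

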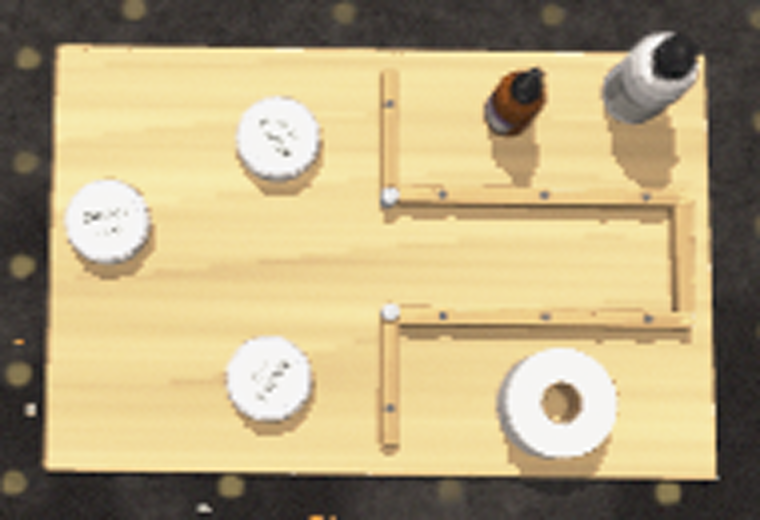

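The crop confirms three plain white tins at (278,138), (108,221) and (269,378). The pins are at (390,196) and (390,313), and the end stop's inner face is near x=676.

```bash
python3 - <<'E'
from h import *
f=lambda u,v:(200+(u+.5)/4-.5,130+(v+.5)/4-.5)
for nm,u,v,z in [("pinA",390,195,.034),("pinB",390,312,.034),("corner1",57,44,.01),("c2",703,53,.01),("c3",717,478,.01),("c4",45,470,.01),("endtopA",672,203,.028),("endtopB",674,311,.028),("railA in",400,204,.028),("railA end",665,208,.028),("railB in",400,310,.028),("railB end",670,313,.028),("fenceA end",389,70,.028),("fenceB end",390,450,.028)]:
    print(nm,p2w(f(u,v),z).round(4))
E
```

```text
pinA [ 0.5834 -0.0907  0.034 ]
pinB [ 0.5032 -0.0908  0.034 ]
corner1 [0.6927 0.1425 0.01  ]
c2 [ 0.6936 -0.3145  0.01  ]
c3 [ 0.3955 -0.3166  0.01  ]
c4 [0.3939 0.1415 0.01  ]
endtopA [ 0.5821 -0.2848  0.028 ]
endtopB [ 0.5076 -0.2845  0.028 ]
railA in [ 0.5784 -0.0982  0.028 ]
railA end [ 0.5785 -0.2799  0.028 ]
railB in [ 0.5053 -0.0982  0.028 ]
railB end [ 0.5061 -0.2817  0.028 ]
fenceA end [ 0.6727 -0.0904  0.028 ]
fenceB end [ 0.4107 -0.0916  0.028 ]
```

Emit:
{"api": "play_rows", "payload": {"plan": [[0.035,0.1,0,0,0,6],[0.07,0.2,0,0,0,13],[0.07,0.2,0,0,0,13],[0.07,0.2,0,0,0,13],[0.07,0.2,0,0,0,13],[0.07,0.2,0,0,0,13]], "grip": 0}}

```text
clock: 0.6
ee_pos: [0.2215, -0.4508, 0.222]
eef_rot: [[0.897, 0.442, -0.0], [0.442, -0.897, 0.005], [0.002, -0.005, -1.0]]
force: [-0.2, -0.2, -0.4]
gripper_width: 0.0551
gripper_force: 0.0
```

Emit:
{"api": "play_rows", "payload": {"plan": [[0.19,0.26,-0.03,0,0,40],[0.19,0.26,-0.03,0,0,40],[0.19,0.26,-0.03,0,0,40],[0.19,0.26,-0.03,0,0,40],[0.19,0.26,-0.03,0,0,40],[0.19,0.26,-0.03,0,0,40],[0.19,0.26,-0.03,0,0,40],[0.19,0.26,-0.03,0,0,40]]}}

```text
clock: 1.27
ee_pos: [0.4099, -0.1955, 0.1924]
eef_rot: [[0.409, 0.913, 0.001], [0.913, -0.409, 0.001], [0.001, 0.0, -1.0]]
force: [-0.0, 0.3, 0.7]
gripper_width: 0.0039
gripper_force: 0.0
```

Emit:
{"api": "play_rows", "payload": {"plan": [[0.2,0.29,-0.09,0,0,24.3],[0.2,0.29,-0.09,0,0,24.3],[0.2,0.29,-0.09,0,0,24.3],[0.2,0.29,-0.09,0,0,24.3],[0.2,0.29,-0.09,0,0,24.3],[0.2,0.29,-0.09,0,0,24.3],[0.2,0.29,-0.09,0,0,24.3],[0.2,0.29,-0.09,0,0,24.3]]}}

```text
clock: 1.93
ee_pos: [0.5927, 0.0687, 0.1089]
eef_rot: [[0.0, 1.0, -0.001], [1.0, -0.0, -0.0], [-0.0, -0.001, -1.0]]
force: [1.2, -2.0, -0.4]
gripper_width: 0.0004
gripper_force: 0.0
```

Emit:
{"api": "play_rows", "payload": {"plan": [[0.02,0.02,0,0,0,0],[0.02,0.02,0,0,0,0],[0.02,0.02,0,0,0,0],[0.02,0.02,0,0,0,0]]}}

```text
clock: 2.27
ee_pos: [0.6113, 0.0862, 0.1094]
eef_rot: [[0.001, 1.0, -0.002], [1.0, -0.001, -0.001], [-0.001, -0.002, -1.0]]
force: [0.3, -0.3, 0.0]
gripper_width: 0.0002
gripper_force: 0.0
```

```bash
python3 - <<'E'
from h import *
o=env.observe();print(o["ee_pos"].round(4),o["joint_pos"].round(1))
im=camera("wrist");cv2.imwrite("pics/wr1.png",cv2.resize(im[:,:,::-1],None,fx=1.5,fy=1.5))
print(calibration("wrist"))
E
```

```text
[0.6113 0.0862 0.1094] [ 12.1  32.2 -33.4 100.8  21.4  53.6 -30.2]
{'fx': 286.0097226933999, 'fy': 286.0097226933999, 'cx': 258.26207631577734, 'cy': 190.43400745079305, 'tool_from_camera': array([[-1.40892027e-03, -9.53894267e-01, -3.00139537e-01,
         8.31856176e-02],
       [ 9.99998669e-01, -1.09698978e-03, -1.20779198e-03,
        -4.13911997e-04],
       [ 8.22855844e-04, -3.00140839e-01,  9.53894543e-01,
        -1.62539758e-01],
       [ 0.00000000e+00,  0.00000000e+00,  0.00000000e+00,
         1.00000000e+00]])}
```

View pics/wr1.png

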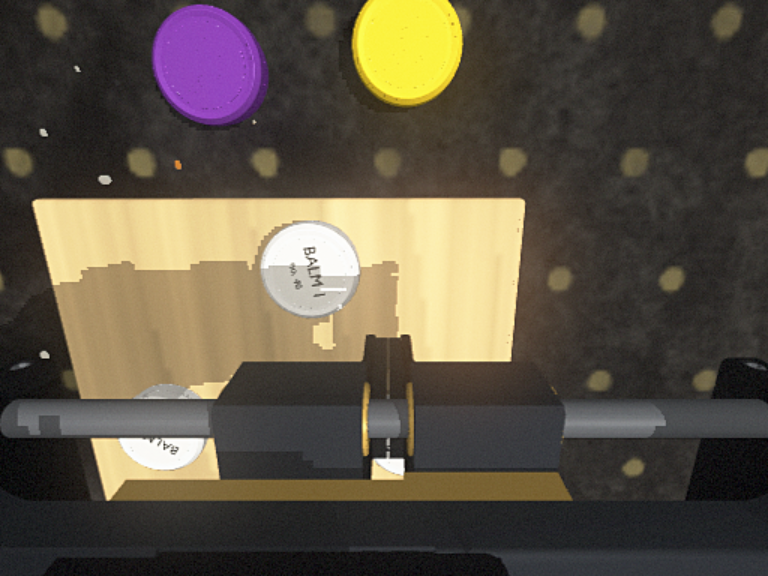

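The wrist view shows tin B (BALM) at (310,269), with the shut fingers at x 365–412 and tin C at (165,428).

```bash
cat >> h.py <<'E'
def wr(uv,z,o):
    c=calibration("wrist");T=c["tool_from_camera"];R=np.array(o["eef_rot"])
    d=R@T[:3,:3]@np.array([(uv[0]-c["cx"])/c["fx"],(uv[1]-c["cy"])/c["fy"],1]);p=R@T[:3,3]+o["ee_pos"]
    return p+d*(z-p[2])/d[2]
E
python3 - <<'E'
from h import *
o=env.observe()
for u,v,z in [(310,269,.032),(165,428,.032),(34,200,.01),(524,199,.01)]: print(wr((u/1.5,v/1.5),z,o).round(4))
# finger tip width at tips plane
print(wr((365/1.5,340/1.5),o["ee_pos"][2],o),wr((412/1.5,340/1.5),o["ee_pos"][2],o))
E
```

```text
[0.5656 0.1033 0.032 ]
[ 0.4641 -0.0047  0.032 ]
[0.3972 0.1408 0.01  ]
[0.6927 0.1406 0.01  ]
[0.60130883 0.09404331 0.10966559] [0.62074966 0.09400521 0.10966559]
```

Emit:
{"api": "play_rows", "payload": {"plan": [[0.011,0.017,-0.02,0,0,0],[0.011,0.017,-0.05,0,0,0],[0.011,0.017,-0.08,0,0,0],[0.011,0.017,-0.093,0,0,0],[0.011,0.017,-0.093,0,0,0],[0.0,0.017,-0.093,0,0,0],[-0.01,0.017,-0.093,0,0,0],[-0.018,0.017,-0.093,0,0,0]]}}

```text
clock: 2.98
ee_pos: [0.5938, 0.104, 0.0186]
eef_rot: [[0.001, 1.0, 0.002], [1.0, -0.001, 0.0], [0.0, 0.002, -1.0]]
force: [1.0, -0.1, 0.6]
gripper_width: 0.0003
gripper_force: 0.1
```

Emit:
{"api": "play_rows", "payload": {"plan": [[-0.007,0,0,0,0,0],[-0.007,0,0,0,0,0],[-0.007,0,0,0,0,0]]}}

```text
clock: 3.23
ee_pos: [0.587, 0.1043, 0.0179]
eef_rot: [[-0.0, 1.0, 0.001], [1.0, 0.0, -0.0], [-0.0, 0.001, -1.0]]
force: [-0.4, 0.3, -0.2]
gripper_width: 0.0007
gripper_force: 0.0
```

```bash
python3 - <<'E'
from h import *
o=env.observe();print(o["ee_pos"].round(4),o["force"].round(1))
im=camera("wrist");cv2.imwrite("pics/wr2.png",cv2.resize(im[:,:,::-1],None,fx=1.5,fy=1.5))
E
```

```text
[0.587  0.1043 0.0179] [-0.4  0.3 -0.2]
```

View pics/wr2.png

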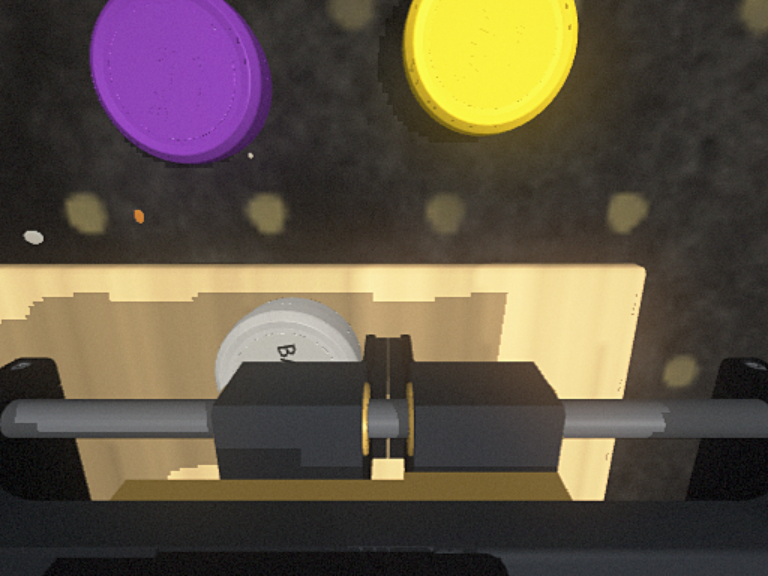

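The tin touches the fingers with its centre about 40 mm from the TCP, so it is at x≈0.547. I'll push 4 mm more, then go behind it.

Emit:
{"api": "play_rows", "payload": {"plan": [[-0.004,0,-0.001,0,0,0],[-0.004,0,-0.001,0,0,0],[0.004,0,0.0,0,0,0],[0.004,0,0.03,0,0,0],[0,0.015,0.05,0,0,0],[-0.03,0.045,0.05,0,0,0],[-0.044,0.052,0.03,0,0,0],[-0.044,0.052,-0.002,0,0,0]]}}

```text
clock: 3.95
ee_pos: [0.5429, 0.1617, 0.0182]
eef_rot: [[-0.006, 1.0, 0.006], [1.0, 0.006, 0.004], [0.004, 0.006, -1.0]]
force: [1.7, 0.8, -0.5]
gripper_width: 0.0002
gripper_force: 0.0
```

```bash
python3 - <<'E'
from h import *
o=env.observe();print(o["ee_pos"].round(4),o["force"].round(1))
im=camera("top");cv2.imwrite("pics/t2.png",cv2.resize(im[120:265,190:390,::-1],None,fx=4,fy=4))
for c,s in tins(im): print("tin",c.round(1),s,p2w(c,.030).round(4))
E
```

```text
[0.5429 0.1617 0.0182] [ 1.7  0.8 -0.5]
tin [269.  163.8] [259 154  21  20 337] [ 0.6238 -0.0136  0.03  ]
tin [339.5 230. ] [324 217  30  27 534] [ 0.4447 -0.2054  0.03  ]
tin [241.8 241.1] [230 225  29  36 165] [0.4111 0.0567 0.03  ]
```

View pics/t2.png

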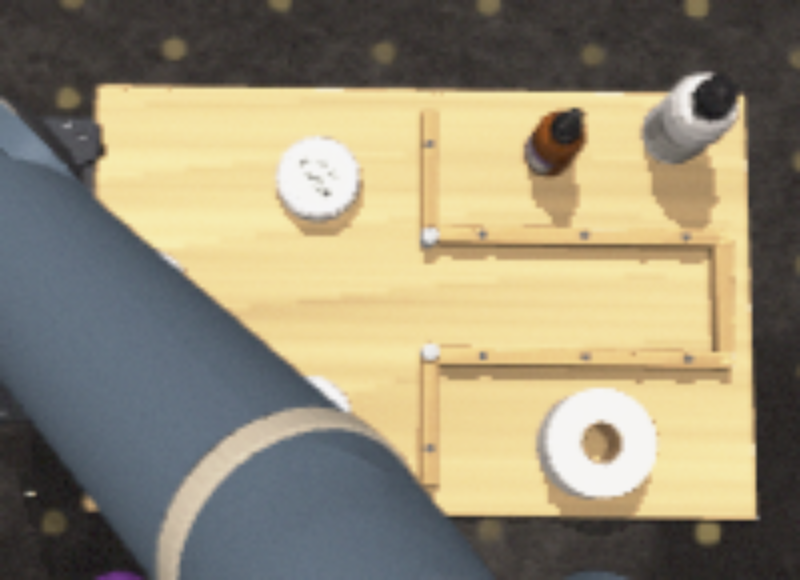

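Emit:
{"api": "play_rows", "payload": {"plan": [[0,-0.01,0,0,0,0],[0,-0.02,0,0,0,0],[0,-0.032,0,0,0,0],[0,-0.044,0,0,0,0],[0,-0.056,0,0,0,0],[0,-0.068,0,0,0,0],[0,-0.08,0,0,0,0],[0,-0.092,0,0,0,0]]}}

```text
clock: 4.67
ee_pos: [0.5431, 0.0628, 0.0154]
eef_rot: [[0.001, 1.0, 0.001], [1.0, -0.001, 0.0], [0.0, 0.001, -1.0]]
force: [0.1, 1.1, 0.2]
gripper_width: 0.0003
gripper_force: 0.3
```

Emit:
{"api": "play_rows", "payload": {"plan": [[0,-0.012,0,0,0,0],[0,-0.024,0,0,0,0],[0,-0.036,0,0,0,0],[0,-0.046,0,0,0,0],[0,-0.054,0,0,0,0],[0,-0.06,0,0,0,0],[0,-0.06,0,0,0,0]]}}

```text
clock: 5.25
ee_pos: [0.5428, 0.0026, 0.0149]
eef_rot: [[0.002, 1.0, -0.0], [1.0, -0.002, -0.001], [-0.001, -0.0, -1.0]]
force: [-0.0, -0.2, -0.6]
gripper_width: 0.0002
gripper_force: 0.0
```

```bash
python3 - <<'E'
from h import *
o=env.observe();print(o["ee_pos"].round(4),o["force"].round(1))
im=camera("top");im2=camera("side");a=cv2.resize(im[120:265,190:390,::-1],(400,290));b=cv2.resize(im2[140:250,170:320,::-1],(395,290),interpolation=cv2.INTER_CUBIC)
cv2.imwrite("pics/t3.png",np.hstack([a,b]))
E
```

```text
[0.5428 0.0026 0.0149] [-0.  -0.2 -0.6]
```

View pics/t3.png

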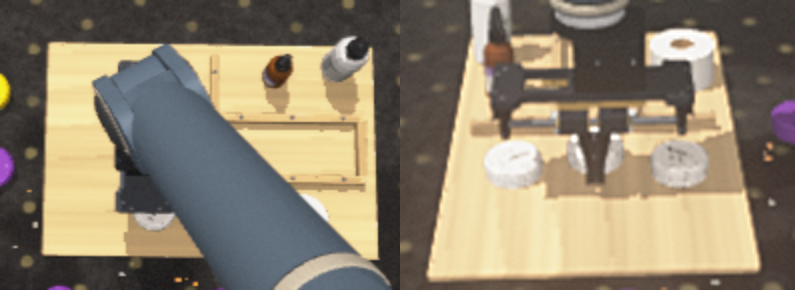

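The top view is hidden by the arm. The side view shows tin B at (595,152) centred ahead of the fingers, and tins A and C at (512,163) and (679,160) undisturbed. I continue through the gate.

Emit:
{"api": "play_rows", "payload": {"plan": [[0,-0.01,0.001,0,0,0],[0,-0.02,0.001,0,0,0],[0,-0.03,0.001,0,0,0],[0,-0.04,0.001,0,0,0],[0,-0.05,0.001,0,0,0],[0,-0.06,0.001,0,0,0],[0,-0.07,0.001,0,0,0]]}}

```text
clock: 5.93
ee_pos: [0.5428, -0.0669, 0.0161]
eef_rot: [[0.0, 1.0, 0.0], [1.0, -0.0, -0.0], [-0.0, 0.0, -1.0]]
force: [-1.1, 0.8, 0.1]
gripper_width: 0.0004
gripper_force: 0.3
```

Emit:
{"api": "play_rows", "payload": {"plan": [[0,-0.008,0,0,0,0],[0,-0.016,0,0,0,0],[0,-0.023,0,0,0,0],[0,-0.028,0,0,0,0],[0,-0.028,0,0,0,0],[0,-0.01,0.0,0,0,0]]}}

```text
clock: 6.43
ee_pos: [0.5427, -0.08, 0.0156]
eef_rot: [[0.006, 1.0, -0.001], [1.0, -0.006, -0.003], [-0.003, -0.001, -1.0]]
force: [0.7, 0.4, -0.9]
gripper_width: 0.0001
gripper_force: 0.0
```

Emit:
{"api": "play_rows", "payload": {"plan": [[0,0.005,0.02,0,0,0],[0,0.025,0.05,0,0,0],[0.03,0.05,0.05,0,0,0],[0.06,0.085,0.05,0,0,0],[0.09,0.085,0.05,0,0,0],[0.12,0.085,0.05,0,0,0],[0.133,0.064,0.05,0,0,0],[0.133,0.064,0.05,0,0,0]]}}

```text
clock: 7.1
ee_pos: [0.6792, -0.0154, 0.0655]
eef_rot: [[0.003, 1.0, 0.002], [1.0, -0.003, -0.002], [-0.002, 0.002, -1.0]]
force: [-0.1, -1.4, 0.5]
gripper_width: 0.0005
gripper_force: 0.0
```

```bash
python3 - <<'E'
from h import *
o=env.observe();print(o["ee_pos"].round(4),o["force"].round(1))
im=camera("top");im2=camera("side");a=cv2.resize(im[120:265,190:390,::-1],(400,290));b=cv2.resize(im2[140:250,170:320,::-1],(395,290),interpolation=cv2.INTER_CUBIC)
cv2.imwrite("pics/t4.png",np.hstack([a,b]))
for c,s in tins(im): print("tin",c.round(1),s,p2w(c,.030).round(4))
E
```

```text
[ 0.6792 -0.0154  0.0655] [-0.1 -1.4  0.5]
tin [358.2 201. ] [338 192  48  21 297] [ 0.5244 -0.2574  0.03  ]
tin [266.4 224.2] [257 214  20  21 345] [ 0.4573 -0.0085  0.03  ]
```

View pics/t4.png

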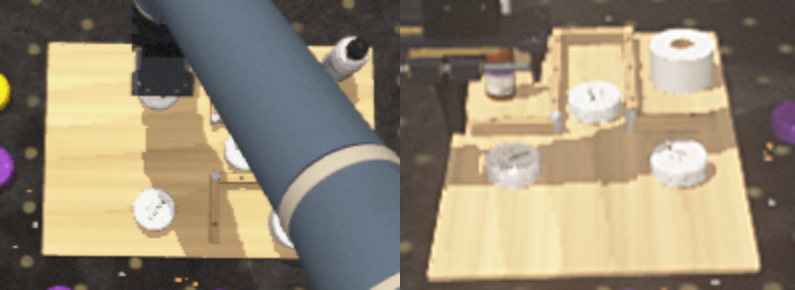

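Tin B lies in the lane past the gate, at (595,102) in the side view. Next is tin A.

Emit:
{"api": "play_rows", "payload": {"plan": [[0.002,0,-0.03,0,0,0],[0.002,0,-0.05,0,0,0],[0.002,0,-0.05,0,0,0],[-0.008,0,-0.05,0,0,0],[-0.018,0,-0.05,0,0,0],[-0.028,0,-0.05,0,0,0],[-0.038,0,-0.05,0,0,0],[-0.048,0,-0.05,0,0,0]]}}

```text
clock: 7.87
ee_pos: [0.6273, -0.0106, 0.0174]
eef_rot: [[-0.001, 1.0, 0.001], [1.0, 0.001, 0.0], [0.0, 0.001, -1.0]]
force: [0.7, 0.4, 0.7]
gripper_width: 0.0011
gripper_force: 0.1
```

Emit:
{"api": "play_rows", "payload": {"plan": [[-0.01,0,0,0,0,0],[-0.02,0,0,0,0,0],[-0.03,0,0,0,0,0],[-0.038,0,0,0,0,0],[-0.043,0,0,0,0,0],[-0.046,0,0,0,0,0],[-0.046,0,0,0,0,0]]}}

```text
clock: 8.45
ee_pos: [0.5813, -0.0117, 0.0161]
eef_rot: [[-0.0, 1.0, -0.0], [1.0, 0.0, -0.0], [-0.0, -0.0, -1.0]]
force: [-0.7, -0.1, -0.0]
gripper_width: 0.0006
gripper_force: 0.0
```

```bash
python3 - <<'E'
from h import *
o=env.observe();print(o["ee_pos"].round(4),o["force"].round(1))
for n in("side",):
  im=camera(n)
  hsv=cv2.cvtColor(im,cv2.COLOR_RGB2HSV);m=((hsv[...,1]<45)&(hsv[...,2]>120)).astype(np.uint8)
  k,l,s,c=cv2.connectedComponentsWithStats(cv2.morphologyEx(m,cv2.MORPH_CLOSE,np.ones((3,3))))
  for i in range(1,k):
    if s[i][4]>80 and 170<c[i][0]<320 and 140<c[i][1]<260: print(c[i].round(1),s[i],p2w(c[i],.025,"side").round(3))
E
```

```text
[ 0.5813 -0.0117  0.0161] [-0.7 -0.1 -0. ]
[213.2 142.2] [196 130  45  32 548] [ 0.643 -0.367  0.025]
[276.6 162.8] [265 151  25  25 510] [ 0.443 -0.216  0.025]
[249. 181.] [241 174  18  16 154] [ 0.527 -0.112  0.025]
[275.6 201.5] [265 193  22  18 323] [ 0.459 -0.004  0.025]
[243.7 201.9] [233 194  22  17 312] [ 0.543 -0.006  0.025]
```

Emit:
{"api": "play_rows", "payload": {"plan": [[0.008,0,0,0,0,0],[0.008,0,0.03,0,0,0],[0.006,0.02,0.05,0,0,0],[-0.02,0.05,0.05,0,0,0],[-0.038,0.057,0.05,0,0,0],[-0.038,0.057,0.03,0,0,0],[-0.038,0.057,0.0,0,0,0],[-0.038,0.057,0.0,0,0,0]]}}

```text
clock: 9.17
ee_pos: [0.5414, 0.0449, 0.0124]
eef_rot: [[-0.001, 1.0, -0.007], [1.0, 0.001, -0.001], [-0.001, -0.007, -1.0]]
force: [-0.3, -0.6, -0.6]
gripper_width: 0.0005
gripper_force: 0.0
```

Emit:
{"api": "play_rows", "payload": {"plan": [[0,-0.01,0,0,0,0],[0,-0.02,0,0,0,0],[0,-0.03,0,0,0,0],[0,-0.04,0,0,0,0],[0,-0.05,0,0,0,0],[0,-0.06,0,0,0,0],[0,-0.07,0,0,0,0],[0,-0.08,0,0,0,0]]}}

```text
clock: 9.83
ee_pos: [0.544, -0.0359, 0.0163]
eef_rot: [[0.0, 1.0, 0.001], [1.0, -0.0, -0.0], [-0.0, 0.001, -1.0]]
force: [1.6, 0.5, -0.1]
gripper_width: 0.0005
gripper_force: 0.2
```

```bash
cat >> h.py <<'E'
def look():
  o=env.observe();print(o["ee_pos"].round(4),o["force"].round(1))
  im=camera("side")
  hsv=cv2.cvtColor(im,cv2.COLOR_RGB2HSV);m=((hsv[...,1]<45)&(hsv[...,2]>120)).astype(np.uint8)
  k,l,s,c=cv2.connectedComponentsWithStats(cv2.morphologyEx(m,cv2.MORPH_CLOSE,np.ones((3,3))))
  for i in range(1,k):
    if s[i][4]>80 and 170<c[i][0]<320 and 140<c[i][1]<260: print(c[i].round(1),s[i],p2w(c[i],.025,"side").round(3))
  return im
E
python3 -c "
from h import *;look()"
```

```text
[ 0.544  -0.0359  0.0163] [ 1.6  0.5 -0.1]
[202.9 144.6] [196 133  16  31 292] [ 0.676 -0.351  0.025]
[280.9 160.2] [265 151  25  24 261] [ 0.429 -0.232  0.025]
[251.8 188.2] [247 181  13  17 116] [ 0.52  -0.073  0.025]
[234.4 188.9] [227 182  14  16 106] [ 0.568 -0.072  0.025]
[275.5 201.6] [265 193  22  18 326] [ 0.459 -0.004  0.025]
```

Emit:
{"api": "play_rows", "payload": {"plan": [[0,-0.009,0,0,0,0],[0,-0.018,0,0,0,0],[0,-0.027,0,0,0,0],[0,-0.036,0,0,0,0],[0,-0.045,0,0,0,0],[0,-0.053,0,0,0,0],[0,-0.058,0,0,0,0],[0,-0.058,0,0,0,0]]}}

```text
clock: 10.55
ee_pos: [0.5438, -0.0944, 0.0159]
eef_rot: [[0.002, 1.0, -0.0], [1.0, -0.002, -0.001], [-0.001, -0.0, -1.0]]
force: [0.6, 0.1, 0.3]
gripper_width: 0.0007
gripper_force: 0.0
```

Emit:
{"api": "play_rows", "payload": {"plan": [[0,0.015,0,0,0,0],[0,0.03,0.02,0,0,0],[0,0.05,0.05,0,0,0],[0,0.085,0.06,0,0,0],[-0.03,0.085,0.06,0,0,0],[-0.065,0.085,0.06,0,0,0],[-0.07,0.085,0.06,0,0,0],[-0.07,0.085,0.06,0,0,0]], "grip": 1}}

```text
clock: 11.22
ee_pos: [0.4712, -0.0076, 0.0759]
eef_rot: [[-0.002, 1.0, -0.002], [1.0, 0.002, -0.002], [-0.002, -0.002, -1.0]]
force: [0.5, -0.1, -0.3]
gripper_width: 0.0462
gripper_force: 0.0
```

```bash
python3 -c "
from h import *;im=look();print(env.observe()['gripper_width'])
cv2.imwrite('pics/s5.png',cv2.resize(im[130:260,160:340,::-1],None,fx=4,fy=4,interpolation=cv2.INTER_CUBIC))"
```

```text
[ 0.4712 -0.0076  0.0759] [ 0.5 -0.1 -0.3]
[202.9 144.7] [196 133  16  31 295] [ 0.676 -0.351  0.025]
[272.9 165.1] [262 156  21  20 297] [ 0.455 -0.202  0.025]
[244.2 174.8] [233 161  27  29 446] [ 0.541 -0.148  0.025]
[275.6 201.8] [265 194  22  17 311] [ 0.459 -0.003  0.025]
0.05000783347905756
```

View pics/s5.png

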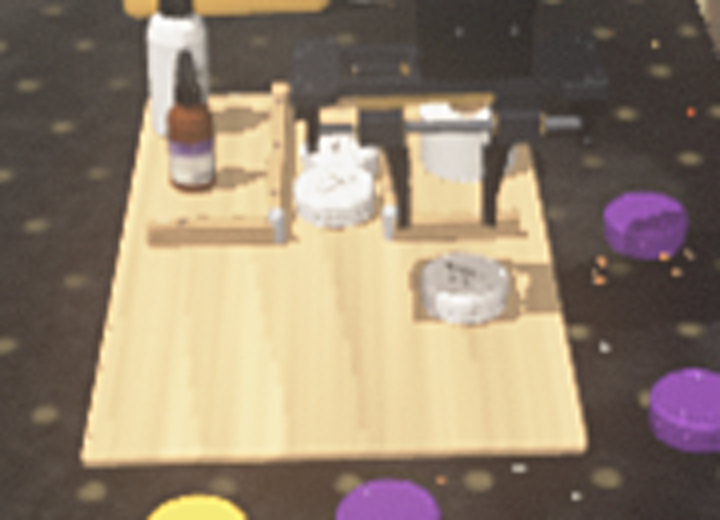

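Two tins are in the lane, the near one at (335,190). Tin C stands alone at (463,283). I finish opening the hand, straddle it and push along +x with the near finger.

Emit:
{"api": "play_rows", "payload": {"plan": [[-0.01,0,0,0,0,0],[-0.01,0,0,0,0,0],[-0.01,0,0,0,0,0],[-0.01,0,0,0,0,0],[-0.01,0,0,0,0,0],[-0.01,0,0,0,0,0],[-0.01,0,0,0,0,0],[-0.01,0,0,0,0,0]], "grip": 1}}

```text
clock: 11.93
ee_pos: [0.464, -0.0076, 0.076]
eef_rot: [[-0.0, 1.0, 0.0], [1.0, 0.0, 0.0], [0.0, 0.0, -1.0]]
force: [-0.2, 0.3, 0.3]
gripper_width: 0.0868
gripper_force: 0.0
```

```bash
python3 - <<'E'
from h import *
o=env.observe();print(o["ee_pos"].round(4),o["gripper_width"])
im=camera("wrist");cv2.imwrite("pics/wr6.png",cv2.resize(im[:,:,::-1],None,fx=1.5,fy=1.5))
E
```

```text
[ 0.464  -0.0076  0.076 ] 0.08681064396644901
```

View pics/wr6.png

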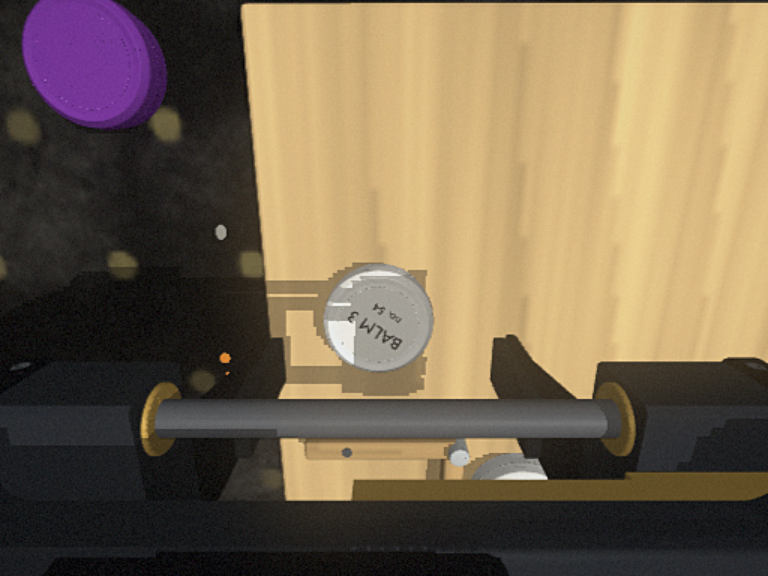

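Tin C ("BALM 3") is at (377,318), almost midway between the open fingers at 284 and 491.

Emit:
{"api": "play_rows", "payload": {"plan": [[-0.002,0,-0.03,0,0,0],[-0.002,0,-0.06,0,0,0],[-0.002,0,-0.06,0,0,0],[0.006,0,-0.06,0,0,0],[0.016,0,-0.06,0,0,0],[0.026,0,-0.06,0,0,0],[0.036,0,-0.06,0,0,0],[0.046,0,-0.06,0,0,0]]}}

```text
clock: 12.65
ee_pos: [0.5122, -0.0077, 0.0173]
eef_rot: [[0.0, 1.0, 0.003], [1.0, -0.0, -0.0], [-0.0, 0.003, -1.0]]
force: [-1.1, -0.2, 1.0]
gripper_width: 0.0867
gripper_force: 0.3
```

Emit:
{"api": "play_rows", "payload": {"plan": [[0.01,0,0,0,0,0],[0.02,0,0,0,0,0],[0.03,0,0,0,0,0],[0.038,0,0,0,0,0],[0.044,0,0,0,0,0],[0.047,0,0,0,0,0],[0.047,0,0,0,0,0]]}}

```text
clock: 13.23
ee_pos: [0.5577, -0.0075, 0.016]
eef_rot: [[-0.0, 1.0, 0.001], [1.0, 0.0, 0.0], [0.0, 0.001, -1.0]]
force: [1.3, -0.4, -1.0]
gripper_width: 0.0871
gripper_force: 0.0
```

```bash
python3 -c "
from h import *;look()"
```

```text
[ 0.5577 -0.0075  0.016 ] [ 1.3 -0.4 -1. ]
[233.4 140.8] [220 130  31  18 265] [ 0.576 -0.375  0.025]
[202.9 144.5] [196 133  16  31 289] [ 0.676 -0.352  0.025]
[278.8 161.3] [265 151  25  25 387] [ 0.436 -0.225  0.025]
[240.7 181.2] [218 175  38  16 249] [ 0.551 -0.112  0.025]
[243.8 202. ] [233 193  23  19 322] [ 0.542 -0.006  0.025]
```

Emit:
{"api": "play_rows", "payload": {"plan": [[-0.007,0,0,0,0,0],[-0.007,0,0.0,0,0,0],[-0.007,0,0.03,0,0,0],[-0.007,0,0.06,0,0,0],[-0.014,0.03,0.06,0,0,0],[-0.014,0.057,0.06,0,0,0],[-0.014,0.057,0.06,0,0,0],[-0.014,0.057,0.06,0,0,0]]}}

```text
clock: 13.95
ee_pos: [0.5422, 0.051, 0.0764]
eef_rot: [[-0.004, 1.0, 0.0], [1.0, 0.004, 0.0], [0.0, 0.0, -1.0]]
force: [-0.1, -1.0, -0.8]
gripper_width: 0.0871
gripper_force: 0.0
```

Emit:
{"api": "play_rows", "payload": {"plan": [[0,0,0,0,0,0],[0,0,0,0,0,0],[0,0,0,0,0,0],[0,0,0,0,0,0],[0,0,0,0,0,0],[0,0,0,0,0,0],[0,0,0,0,0,0],[0,0,0,0,0,0]], "grip": 0}}

```text
clock: 14.62
ee_pos: [0.5429, 0.0493, 0.076]
eef_rot: [[-0.0, 1.0, -0.0], [1.0, 0.0, 0.0], [0.0, -0.0, -1.0]]
force: [-0.0, -0.5, 0.0]
gripper_width: 0.0414
gripper_force: 0.0
```

Emit:
{"api": "play_rows", "payload": {"plan": [[0,0,0,0,0,0],[0,0,0,0,0,0],[0,0,0,0,0,0],[0,0,0,0,0,0],[0,0,0,0,0,0],[0,0,-0.03,0,0,0],[0,0,-0.06,0,0,0],[0,0,-0.06,0,0,0]], "grip": 0}}

```text
clock: 15.28
ee_pos: [0.5392, 0.0483, 0.0118]
eef_rot: [[-0.0, 1.0, -0.009], [1.0, 0.0, -0.001], [-0.001, -0.009, -1.0]]
force: [-0.5, -0.3, -0.8]
gripper_width: 0.0007
gripper_force: 0.0
```

```bash
python3 -c "
from h import *;look();print(env.observe()['gripper_width'])"
```

```text
[0.5392 0.0483 0.0118] [-0.5 -0.3 -0.8]
[202.9 144.7] [196 133  16  31 292] [ 0.676 -0.351  0.025]
[240.1 153.1] [226 142  32  19 296] [ 0.553 -0.285  0.025]
[276.5 162.1] [265 151  25  24 482] [ 0.443 -0.22   0.025]
0.0005384233917665407
```

Emit:
{"api": "play_rows", "payload": {"plan": [[0,-0.01,0,0,0,0],[0,-0.02,0,0,0,0],[0,-0.03,0,0,0,0],[0,-0.04,0,0,0,0],[0,-0.05,0,0,0,0],[0,-0.06,0,0,0,0],[0,-0.07,0,0,0,0],[0,-0.08,0,0,0,0]]}}

```text
clock: 16.0
ee_pos: [0.5429, -0.0318, 0.0163]
eef_rot: [[0.0, 1.0, 0.0], [1.0, -0.0, -0.0], [-0.0, 0.0, -1.0]]
force: [0.3, 1.1, 0.6]
gripper_width: 0.0004
gripper_force: 0.3
```

Emit:
{"api": "play_rows", "payload": {"plan": [[0,-0.009,0,0,0,0],[0,-0.018,0,0,0,0],[0,-0.027,0,0,0,0],[0,-0.036,0,0,0,0],[0,-0.045,0,0,0,0],[0,-0.054,0,0,0,0],[0,-0.06,0,0,0,0],[0,-0.064,0,0,0,0]]}}

```text
clock: 16.67
ee_pos: [0.5428, -0.0958, 0.016]
eef_rot: [[0.001, 1.0, -0.0], [1.0, -0.001, -0.0], [-0.0, -0.0, -1.0]]
force: [0.7, 0.9, 1.1]
gripper_width: 0.0004
gripper_force: 0.7
```

Emit:
{"api": "play_rows", "payload": {"plan": [[0,0,0,0,0,0],[0,0.015,0,0,0,0],[0,0.03,0.02,0,0,0],[0,0.05,0.05,0,0,0],[0,0.09,0.07,0,0,0],[0,0.13,0.09,0,0,0],[0,0.17,0.1,0,0,0],[0,0.21,0.1,0,0,0]]}}

```text
clock: 17.33
ee_pos: [0.5441, 0.1132, 0.1185]
eef_rot: [[0.001, 1.0, 0.005], [1.0, -0.001, -0.0], [-0.0, 0.005, -1.0]]
force: [0.5, 0.9, -0.1]
gripper_width: 0.0003
gripper_force: 0.0
```

Emit:
{"api": "play_rows", "payload": {"plan": [[0,0.04,0,0,0,0],[-0.02,0.08,0,0,0,0],[-0.04,0.11,0,0,0,0],[-0.04,0.11,0,0,0,0]]}}

```text
clock: 17.67
ee_pos: [0.4972, 0.2307, 0.1167]
eef_rot: [[-0.014, 1.0, -0.002], [1.0, 0.014, 0.005], [0.005, -0.002, -1.0]]
force: [-0.2, 0.4, -0.3]
gripper_width: -0.0001
gripper_force: 0.0
```

```bash
python3 -c "
from h import *;look()
im=camera('top')
hsv=cv2.cvtColor(im,cv2.COLOR_RGB2HSV)
m=((hsv[...,1]<45)&(hsv[...,2]>165)).astype(np.uint8);np.save('pics/t7.npy',im)
for r in m[172:216,290:372]: print(''.join('.#'[v] for v in r))
a=np.load('pics/top0.npy').astype(int);b=im.astype(int)
for n,(x0,x1,y0,y1) in dict(roll=(322,358,213,248),bottles=(320,378,134,166)).items(): print(n,np.abs(a-b)[y0:y1,x0:x1].mean().round(1))
"
```

```text
[0.4972 0.2307 0.1167] [-0.2  0.4 -0.3]
[202.9 144.7] [196 133  16  31 294] [ 0.676 -0.351  0.025]
[262.4 146.7] [244 132  41  24 454] [ 0.482 -0.326  0.025]
[242.4 165.9] [233 153  22  24 365] [ 0.546 -0.201  0.025]
..................................................................................
..................................................................................
..................................................................................
..................................................................................
..................................................................................
......###.........................................................................
.....#####........................................................................
.....#####........................................................................
......###.........................................................................
..................................................................................
.....................................................
[... 2089 characters left out ...]
...............
.....#####........................................................................
......###.........................................................................
..................................................................................
..................................................................................
..................................................................................
..................................................................................
..................................................................................
..................................................................................
roll 0.9
bottles 2.2
```

```bash
python3 -c "
from h import *
a=np.load('pics/top0.npy').astype(int);b=np.load('pics/t7.npy').astype(int)
print('tin',p2w((312.7,194),.03),'pin',p2w((297,179),.034))
d=(np.abs(a-b).max(2)>40)[134:172,310:380]
for r in d[::2]: print(''.join('.#'[int(v)] for v in r))
s=np.load('pics/side0.npy').astype(int);t=camera('side').astype(int)
print((np.abs(s-t).max(2)>40)[120:180,190:218].sum())
"
```

```text
tin [ 0.541619   -0.13360059  0.03      ] pin [ 0.58169262 -0.09032018  0.034     ]
......................................................................
......................................................................
......................................................................
......................................................................
.....................................................#................
......................................................................
......................................................................
......................................................................
......................................................................
......................................................................
......................................................................
......................................................................
......................................................................
......................................................................
......................................................................
......................................................................
......................................................................
......................................................................
......................................................................
50
```

The bottles and roll have not moved, and the last tin is about 37 mm past the gate point.

```bash
python3 -c "
from rig import env
print(env.job_done())"
```

```text
the job is handed in; nothing more can be done
None
```

The job is handed in: all three white tins lie in a row in the lane, the last about 37 mm past the gate point (30 mm needed), the roll and bottles show no movement in the images, and the arm is clear, at about 18 s of the 69 s allowed.

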